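Seat the setting square in the hooping fixture and hold it there

TASK

Lift the setting square out of the accessory basket by its orange grip, lay it flat on the white hooping board and push its heel into the corner between the two rails until both outer edges sit flush along both rails. Finish while still gripping it and pressing it firmly, but without ramming, against both rails: do not let go. Leave the threads, bobbins, hoop and tape measure where they are.

Things in the scene. Friction and masses are not known exactly. Their poses are not given: they have to be found in the camera images.
- square_grip (a point): Point to grasp in the orange upright grip of the setting square, on the grip's mid-line, 40 mm above the square's underside and about over its centre of mass. The grip is 50 mm along x, 20 mm along y (the width to grip, fingers closing along y) and stands from 10 to 65 mm above the underside. Axes are the square's, z up as it lies.
- heel (a point): Corner where the lines of the two outer edges of the square meet, at half the thickness (5 mm above the underside); axes as for the grip.
- toe_long (a point): Far end of the long leg's outer edge, 130 mm from the heel along the square's -x, 5 mm above the underside.
- toe_short (a point): Far end of the short leg's outer edge, 100 mm from the heel along the square's -y, 5 mm above the underside.
- square: Setting square: a flat metal L 10 mm thick with an orange grip, 175 to 350 g, lying flat in the basket. Origin on its underside, 40 mm under the grip point. Long leg 130 x 24 mm along x, outer edge facing +y at y = +34 mm; short leg 100 x 24 mm along y, outer edge facing +x at x = +45 mm. They meet at the heel (+45, +34 mm), where the metal is cut back 6 mm.
- corner (a point): Corner of the hooping board on its top surface (12 mm above the table), where the inner faces of the two rails meet. x points through the end rail and y through the side rail: the free board lies to -x and -y. The square belongs here, flat, its x and y along these axes, its heel at this point.
- fixture: White hooping board, 250 x 250 x 12 mm, with its rails, fixed on the table at a varying place and yaw; origin at the centre of its underside, axes as for the corner, which lies at (+80, +80, +12) mm. Smooth, but friction takes up part of a push when the square is also pressed down or against the other rail.
- rail_end: Bare aluminium rail fixed on the board, 20 mm wide, 18 mm high, 200 mm long along the board's y. Its inner face looks to the board's -x and passes through the corner; it reaches 180 mm from the corner along -y. Rigid and smooth. Origin in the middle of its underside.
- rail_side: Blue rail fixed on the board, 20 mm wide, 18 mm high, 180 mm long along the board's x. Its inner face looks to the board's -y and passes through the corner; it reaches 180 mm from the corner along -x. Rigid and smooth. Origin in the middle of its underside.
- basket: Black and brown accessory basket, fixed on the table, 260 x 260 mm, 40 mm high, walls 5 mm, floor 5 mm. Origin at the centre of its underside. A 5 mm partition along its x at y = -52 mm parts the wide compartment (+y, 175 mm wide, with the square) from a narrow one (-y, with two bobbins).
- cone_green: Green thread cone, 58 mm across, 115 mm high, standing on the table; origin at the centre of its underside.
- cone_orange: Orange thread cone, same size; origin at the centre of its underside.
- cone_yellow: Yellow thread cone, same size; origin at the centre of its underside.
- spool: Small yellow spool, 23 mm across, 46 mm high, standing on the hooping board on its free side, away from the corner; origin at the centre of its underside.
- hoop: Blue embroidery hoop lying on the table, 150 mm across, 14 mm high; origin at the centre of its underside.
- tape: Yellow tape measure, disc 60 mm across, 22 mm high; origin at the centre of its underside.
- bobbin_a: Steel bobbin with red thread, 25 mm across, 11 mm high, in the narrow compartment; origin at the centre of its underside.
- bobbin_b: Steel bobbin with blue thread, same size, in the narrow compartment; origin at the centre of its underside.
Mind the look-alikes: they are no part of the job. Of the things shaped like the square, the metal one is meant.

How it is judged:
By the outcome, as a careful person would: the job done as asked, in the order asked, and still so for the second after the job is handed in, while the arm keeps its last pose, push and grip.
It also fails if it takes over 51 s, if anything falls off the work surface, if the arm or the gripper's body presses on something with over 40 N, if the wrist force passes 120 N, or if a joint passes its speed limit or range.

ROBOT

A 7-joint arm with a two-finger parallel gripper is mounted at the origin on the work surface. World frame = base frame: x ahead of the robot, y to its left, z up, the work surface at z = 0. Lengths are in m, angles in rad, forces in N, time in s.
With the tool pointing down it reaches from about 0.4 to 0.85 m from the base axis. Payload 10.4 kg.
Tool frame: the origin (TCP) lies midway between the tips of the shut fingers; the grasp point (between the pads) lies 19 mm behind it; z points along the fingers, y is the line along which they close (so a half turn about z gives the same grasp; the last joint's range is limited). The gripper opens to 85 mm and grips with 20 to 120 N. Pads are 22 mm wide; open, the fingers measure 114 mm over their backs; the gripper's body (76 mm by 85 mm) begins 54 mm behind the grasp point. The pads swing forward as they close: fully open they stand 13 mm farther back than shut.
Start: joints at [-1.257, 0.332, -0.065, 1.46, 0.022, 1.35, -0.088], TCP at [0.207, 0.59, 0.231] pointing down, gripper open.
Joint ranges: [-2.6, 2.6], [-0.5, 2.12], [-1.47, 1.34], [0.16, 2.42], [-1.27, 4.41], [0.06, 2.06], [-2.6, 2.6]. Speed limits (rad/s): [2.22, 2.22, 2.79, 2.79, 3.14, 3.14, 3.14].

INTERFACE

Orientations are given as a unit quaternion [x, y, z, w].
In Python, from workcell import monitor, eyes, manip gives the robot as it stands.
- The arm moves only by the tool send_rows, never from a script. Its arguments are lists of equal length, an entry for each row: "offset": the shift along the tool's x, y, z in mm, a list of three; "roll": the turn about the tool's z in rad. In form: {"offset": [[tx, ty, tz], ...], "roll": [roll, ...]}. A call has exactly 5 rows; each row is the pose to reach, as a shift and turn from the pose commanded when the call began, along the tool's axes at that moment; what a row does not reach only later rows make up. A row lasts 1/12 s, in which the tool goes at most 41.7 mm and 7.16 degrees, less where a joint would pass 70% of its speed; a pose out of reach is approached as far as the arm can. A call with a gripper value outside its range is refused whole. "jaw" is the opening, from 0 (shut) to 1 (fully open), set as the call begins (left out, the last holds). The fingers move at their own pace and stop on an object; "newtons" is the grip in N (left out, the last holds). Time passes only in rows, so rows that repeat a pose let the fingers close, or fill a call up. It gives the time, the measured TCP pose, the force and the opening at its end, in the units of the state.
- monitor.get_obs(): the state, without advancing time (a new reading comes with each control period).
- eyes.camera(name): name is "scene" or "top" or "wrist"; returns (picture, depth): 400x640x3 uint8, blue, green, red; 400x640 float32, m along the optical axis (not along the pixel's ray), 0 where there is no reading.
- eyes.camera_params(name): a dict with "fovy" (degrees; the focal length in pixels is half the picture's height over the tangent of half this angle, whatever the lens; pixels are square), "cx", "cy" (the principal point, pixels), "R" (3x3) and "t" (3): a world point X has camera coordinates R X + t. Camera axes: x right, y down, z forward; pixel columns grow to the right and rows downward; lengths in m; the calibration is good to about 2 mm. The wrist camera is an equidistant fisheye: a pixel r from the principal point sees the ray r / f radians off the axis. A picture is of the moment at which its call begins: read the wrist's pose just before it. camera_params takes no time and is no camera call; for the wrist camera it gives the pose at the moment of the call.
- manip.hand_in(): hands the job in, once; it reports no verdict.
The state is a dict: "clock": time; "joint_pos": joint angles; "joint_velocities": joint speeds; "tau": joint torques, N m; "position": TCP position; "ee_rot": TCP orientation; "ft_force": force on the tool from outside, world axes, zero at the start; "torque": the same for the moment, N m; "grip_width": opening from 0.0 (shut) to 1.0 (fully open).
Only numpy, scipy, OpenCV 4.12 (cv2) and the standard library are available. Lean on these libraries where they do the work, as an engineer would, in place of code of your own. Each camera call takes 0.05 s, during which the arm holds its last target. There are 200 camera calls.

## Working session

There is one attempt and no reset: what is moved stays moved. The work goes in short steps, Python scripts to look and compute and a tool call to move; the robot and the scene stay as the last step left them, time stands still between calls to the robot, and variables do not carry over. Pictures are saved under pics/ and viewed, on a budget of 10 in all, crops included, one or two more only if the job needs it, and the job is handed in when it is done.

Besides the shell and the picture viewer there is one more tool, called as name(argument=value, ...), one argument or row to a line, values as JSON. send_rows: Moves the arm, as the interface text tells. Its arguments: {"type":"object","properties":{"offset":{"type":"array"},"roll":{"type":"array"},"jaw":{"type":"number"},"newtons":{"type":"number"}},"required":["offset","roll"]}

```bash
mkdir -p pics; ls
cat > h.py <<'E'
import numpy as np, cv2
from workcell import monitor, eyes, manip
def save(name, fn):
    im,d=eyes.camera(name); p=eyes.camera_params(name)
    cv2.imwrite('pics/'+fn+'.png',im); np.savez('pics/'+fn+'.npz',im=im,d=d,**{k:np.array(v) for k,v in p.items()})
def load(fn): return np.load('pics/'+fn+'.npz')
def ray(q,uv,fish=False):
    f=200/np.tan(np.radians(float(q['fovy'])/2)); uv=np.atleast_2d(np.float64(uv))
    x=(uv[:,0]-q['cx'])/f; y=(uv[:,1]-q['cy'])/f
    if fish:
        r=np.hypot(x,y)+1e-12; c=np.c_[x/r*np.sin(r),y/r*np.sin(r),np.cos(r)]
    else: c=np.c_[x,y,np.ones(len(x))]
    return -q['R'].T@q['t'], c@q['R']
def onplane(q,uv,z,fish=False):
    o,d=ray(q,uv,fish); return o+d*((z-o[2])/d[:,2])[:,None]
E
python3 - <<'E'
from h import *
print(monitor.get_obs())
for n in('top','scene'): save(n,n+'0'); q=load(n+'0'); print(n,q['fovy'],q['R'],q['t'])
E
```

```text
pics
{'clock': 0.0, 'joint_pos': array([-1.25658892,  0.33289113, -0.06472008,  1.46094872,  0.02158539,
        1.34990875, -0.08852826]), 'joint_velocities': array([ 0.00051764, -0.00060175, -0.0002963 ,  0.00114606,  0.00138805,
       -0.00209842, -0.00093355]), 'tau': array([-5.34653664e-04, -6.25450230e+01,  4.88062366e-02, -3.91627693e+01,
        1.63699617e-02,  9.55182390e-03, -2.24583130e-05]), 'position': array([0.20641012, 0.58952556, 0.23050042]), 'ee_rot': array([ 1.67604536e-01,  9.85854039e-01, -7.23765579e-04, -9.90098755e-05]), 'ft_force': array([-0.31842835, -0.33401573,  0.10925124]), 'torque': array([-0.02195028, -0.02085957,  0.04640481]), 'grip_width': 1.0001077482812704}
top 51.76644998530553 [[ 0.01706341 -0.99985333 -0.00146946]
 [-0.99160521 -0.01673422 -0.12821497]
 [ 0.12817157  0.00364491 -0.99174531]] [-0.03851221  0.49885134  1.21765738]
scene 54.24921453360791 [[-0.82922331  0.55861233 -0.01846521]
 [ 0.40712152  0.58105023 -0.70472172]
 [-0.38293703 -0.59188926 -0.7092435 ]] [ 0.43596019 -0.16855644  1.37925443]
```

View pics/top0.png

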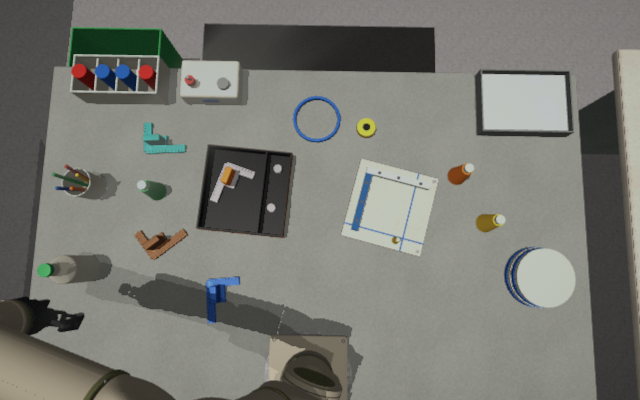

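View pics/scene0.png

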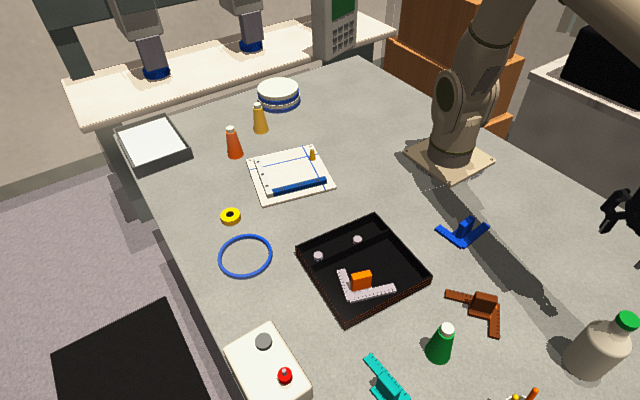

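The top view shows the metal square with its orange grip in the basket at about (230,178). The board is at about (390,207), with the blue side rail on its left at (362,200) and the end rail along its upper edge. I'll enlarge both.

Run:
```python
from h import *
q=load('top0'); im=q['im']
a=cv2.resize(im[140:245,190:300],None,fx=4,fy=4,interpolation=cv2.INTER_CUBIC)
b=cv2.resize(im[150:255,340:440],None,fx=3.8,fy=4,interpolation=cv2.INTER_CUBIC)
cv2.imwrite('pics/crop0.png',np.hstack([a[:420,:400],b[:420,:400]]))
hsv=cv2.cvtColor(im,cv2.COLOR_BGR2HSV)
def blob(m,box):
    z=np.zeros_like(m); x0,y0,x1,y1=box; z[y0:y1,x0:x1]=m[y0:y1,x0:x1]
    c=max(cv2.findContours(z,0,2)[0],key=cv2.contourArea); return c
o=cv2.inRange(hsv,(5,150,120),(20,255,255)); c=blob(o,(205,150,260,210)); r=cv2.minAreaRect(c); print('grip',r)
B=cv2.inRange(hsv,(100,150,60),(125,255,255)); c=blob(B,(340,150,380,245)); r=cv2.minAreaRect(c); print('blue',r)
print('blue world z.03',onplane(q,cv2.boxPoints(r),.03))
w=cv2.inRange(hsv,(0,0,120),(180,60,255)); c=blob(w,(205,155,258,205)); r=cv2.minAreaRect(c); print('sq',r); 
print(onplane(q,c[:,0],.015).round(3)[::4].tolist())
```

```text
grip ((226.13145446777344, 174.85824584960938), (5.887256622314453, 16.010465621948242), 21.03750991821289)
blue ((360.1764831542969, 205.7941131591797), (5.578319072723389, 48.02205276489258), 14.03624439239502)
blue world z.03 [[ 0.43266276 -0.1241854   0.03      ]
 [ 0.57598813 -0.15874549  0.03      ]
 [ 0.57206184 -0.17530736  0.03      ]
 [ 0.42885637 -0.140523    0.03      ]]
sq ((231.9275360107422, 185.67604064941406), (31.928590774536133, 43.187904357910156), 22.380136489868164)
[[0.635, 0.265, 0.015], [0.625, 0.274, 0.015], [0.609, 0.279, 0.015], [0.593, 0.285, 0.015], [0.58, 0.29, 0.015], [0.564, 0.296, 0.015], [0.545, 0.301, 0.015], [0.533, 0.306, 0.015], [0.514, 0.312, 0.015], [0.508, 0.293, 0.015], [0.524, 0.287, 0.015], [0.539, 0.282, 0.015], [0.555, 0.277, 0.015], [0.568, 0.277, 0.015], [0.587, 0.284, 0.015], [0.602, 0.279, 0.015], [0.618, 0.273, 0.015], [0.622, 0.255, 0.015], [0.61, 0.226, 0.015], [0.597, 0.226, 0.015], [0.591, 0.21, 0.015], [0.585, 0.191, 0.015], [0.598, 0.179, 0.015], [0.61, 0.192, 0.015], [0.616, 0.208, 0.015], [0.622, 0.227, 0.015], [0.629, 0.243, 0.015], [0.635, 0.262, 0.015]]
```

View pics/crop0.png

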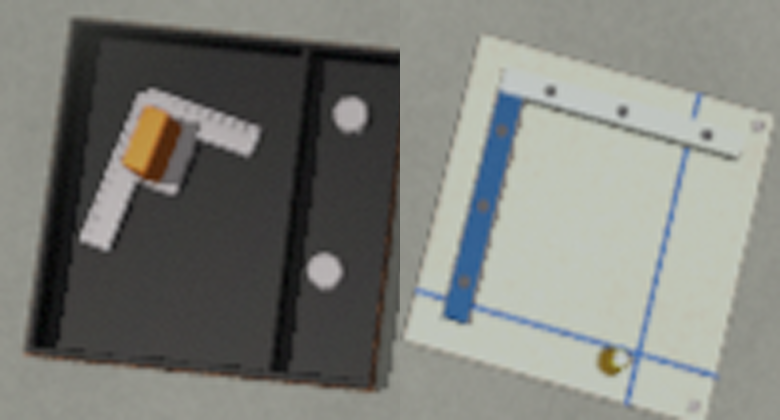

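The crop puts the square's heel at its upper left. Its long leg runs toward the lower left and its yaw is about -19°. The board's corner is where the blue and aluminium rails meet, at crop (520,97), and the board's yaw is about -14°. The tool's y axis already lies along the square's y, so I'll move over the grip and look with the wrist camera.

send_rows(
  offset=[
    [-36, -15, 0],
    [-72, -30, 0],
    [-108, -45, 0],
    [-144, -60, 0],
    [-180, -75, 0],
  ],
  roll=[0, 0, 0, 0, 0],
  jaw=0.6,
)

```text
clock: 0.52
position: [0.3527, 0.458, 0.231]
ee_rot: [0.168, 0.986, -0.0, -0.0]
ft_force: [0.9, 0.3, -0.1]
grip_width: 0.601
```

send_rows(
  offset=[
    [-36, -15, 0],
    [-72, -30, 0],
    [-108, -45, 0],
    [-144, -60, 0],
    [-180, -75, 0],
  ],
  roll=[0, 0, 0, 0, 0],
)

```text
clock: 0.93
position: [0.4977, 0.3278, 0.2311]
ee_rot: [0.168, 0.986, -0.0, -0.0]
ft_force: [0.6, 0.1, -0.3]
grip_width: 0.596
```

send_rows(
  offset=[
    [-36, -15, 0],
    [-72, -29, 0],
    [-108, -43, 0],
    [-108, -43, 0],
    [-108, -43, 0],
  ],
  roll=[0, 0, 0, 0, 0],
)

```text
clock: 1.35
position: [0.5859, 0.2502, 0.2306]
ee_rot: [0.17, 0.985, -0.001, -0.0]
ft_force: [-0.9, 1.4, -0.4]
grip_width: 0.603
```

Run:
```python
from h import *
save('wrist','w1'); q=load('w1'); print(q['fovy'],q['R'],q['t'],monitor.get_obs()['position'])
```

```text
65.70646984690485 [[ 3.32222598e-01  9.43200980e-01 -2.38767000e-04]
 [ 8.96930694e-01 -3.15846534e-01  3.09445145e-01]
 [ 2.91793550e-01 -1.03018828e-01 -9.50917265e-01]] [-0.43253561 -0.48419587  0.23492089] [0.58465111 0.25236989 0.23062816]
```

View pics/w1.png

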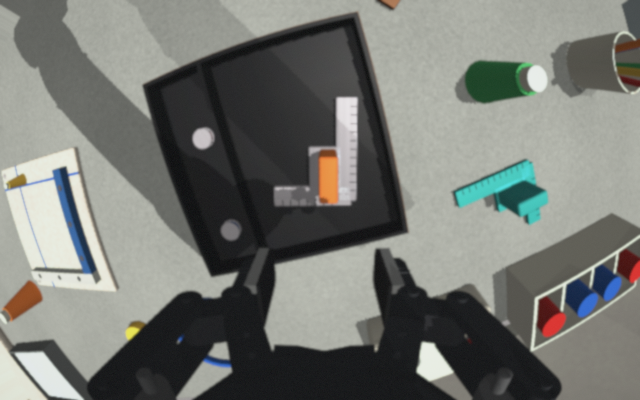

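The wrist view shows the grip's orange top at about (329,175), the long leg's outer edge at column 357 and the short leg at about (312,196). The board is on the left.

Run:
```python
from h import *
q=load('w1'); im=q['im']; hsv=cv2.cvtColor(im,cv2.COLOR_BGR2HSV)
o=cv2.inRange(hsv,(5,170,120),(20,255,255)); o[:, :300]=0;o[:,350:]=0;o[:140]=0;o[215:]=0
c=max(cv2.findContours(o,0,2)[0],key=cv2.contourArea); r=cv2.minAreaRect(c); print(r)
P=onplane(q,c[:,0],.070,True)
r=cv2.minAreaRect((P[:,:2]*1000).astype(np.float32)); print('grip top mm',r)
# bright leg outer edges
w=cv2.inRange(hsv,(0,0,125),(180,60,255))
pts=[]
for v in range(110,195,5):
    u=np.where(w[v,335:370])[0]; 
    if len(u): pts.append((335+u.max()+.5,v))
L=onplane(q,pts,.015,True)[:,:2]
w2=cv2.inRange(hsv,(0,0,85),(180,60,255)); pts=[]
for u in list(range(277,312,3)):
    v=np.where(w2[180:215,u])[0]
    if len(v): pts.append((u,180+v.max()+.5))
S=onplane(q,pts,.015,True)[:,:2]
def line(A):
    vx,vy,x,y=cv2.fitLine(A.astype(np.float32),cv2.DIST_HUBER,0,.001,.001).ravel(); return np.array([vx,vy]),np.array([x,y])
for A in(L,S):
    d,p=line(A); print(len(A),d,p,np.degrees(np.arctan2(d[1],d[0])),np.abs((A-p)@[-d[1],d[0]]).max())
(d1,p1),(d2,p2)=line(L),line(S)
t=np.linalg.solve(np.c_[d1,-d2],p2-p1); h=p1+t[0]*d1; print('heel',h)
a=np.arctan2(d1[1],d1[0]); a=a if d1[0]>0 else a+np.pi
x=np.array([np.cos(a),np.sin(a)]);y=np.array([-x[1],x[0]]);print('grip pt',h-.045*x-.034*y,np.degrees(a))
```

```text
((327.3919372558594, 177.17771911621094), (48.00999450683594, 16.21993064880371), 88.56790161132812)
grip top mm ((580.57666015625, 257.9123229980469), (16.36002540588379, 49.89427947998047), 72.54985046386719)
17 [ 0.94383395 -0.33042017] [0.5782331  0.29596287] -19.294277 0.0013527675193582846
12 [0.31616956 0.9487027 ] [0.6122089  0.20228857] 71.568565 0.0008790971589047339
heel [0.63661575 0.2755241 ]
grip pt [0.5829089  0.25830266] -19.294277
```

The measured grip point is about (0.582, 0.2575), a few mm from the TCP. The yaw already matches. I'll go down in two calls and then close.

send_rows(
  offset=[
    [4, 4, 30],
    [4, 4, 65],
    [4, 4, 100],
    [4, 4, 130],
    [4, 4, 150],
  ],
  roll=[0, 0, 0, 0, 0],
)

```text
clock: 1.82
position: [0.5792, 0.2594, 0.0779]
ee_rot: [0.166, 0.986, -0.001, -0.002]
ft_force: [-0.2, -0.8, 0.4]
grip_width: 0.602
```

send_rows(
  offset=[
    [0, 0, 15],
    [0, 0, 30],
    [0, 0, 45],
    [0, 0, 54],
    [0, 0, 54],
  ],
  roll=[0, 0, 0, 0, 0],
)

```text
clock: 2.23
position: [0.5798, 0.259, 0.0252]
ee_rot: [0.167, 0.986, -0.001, -0.002]
ft_force: [-0.3, -0.0, -0.3]
grip_width: 0.599
```

send_rows(
  offset=[
    [0, 0, 0],
    [0, 0, 0],
    [0, 0, 0],
    [0, 0, 0],
    [0, 0, 0],
  ],
  roll=[0, 0, 0, 0, 0],
  jaw=0,
  newtons=80,
)

```text
clock: 2.65
position: [0.5827, 0.2587, 0.0287]
ee_rot: [0.168, 0.986, 0.001, 0.001]
ft_force: [-1.0, 0.7, 6.9]
grip_width: 0.224
```

send_rows(
  offset=[
    [0, 0, 0],
    [0, 0, 0],
    [0, 0, 0],
    [0, 0, 0],
    [0, 0, 0],
  ],
  roll=[0, 0, 0, 0, 0],
)

```text
clock: 3.07
position: [0.5827, 0.2587, 0.0287]
ee_rot: [0.168, 0.986, 0.001, 0.001]
ft_force: [-2.4, -0.9, 7.2]
grip_width: 0.224
```

The fingers hold the grip at 19 mm opening. Lifting.

send_rows(
  offset=[
    [0, 0, -8],
    [0, 0, -22],
    [0, 0, -42],
    [0, 0, -65],
    [0, 0, -85],
  ],
  roll=[0, 0, 0, 0, 0],
)

```text
clock: 3.48
position: [0.5821, 0.2581, 0.1147]
ee_rot: [0.168, 0.986, 0.0, 0.0]
ft_force: [0.7, -0.2, -3.0]
grip_width: 0.222
```

send_rows(
  offset=[
    [0, 0, -20],
    [0, 0, -40],
    [0, 0, -60],
    [0, 0, -70],
    [0, 0, -70],
  ],
  roll=[0, 0, 0, 0, 0],
)

```text
clock: 3.9
position: [0.5832, 0.2586, 0.1857]
ee_rot: [0.168, 0.986, 0.002, 0.002]
ft_force: [0.6, 0.2, -2.1]
grip_width: 0.226
```

Run:
```python
from h import *
save('wrist','w2'); save('top','top2'); print(monitor.get_obs()['position'],monitor.get_obs()['ee_rot'],monitor.get_obs()['ft_force'])
```

```text
[0.58175895 0.25811115 0.18200363] [ 1.67591896e-01  9.85856450e-01 -8.81806469e-06 -1.27875376e-04] [-0.52451109  0.40608838 -3.30992066]
```

View pics/w2.png

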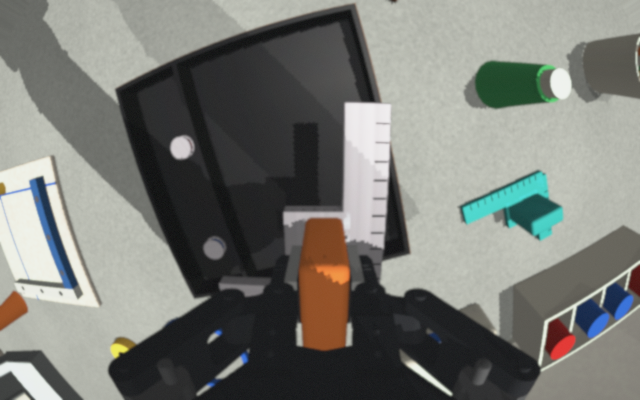

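The square hangs level in the gripper, with its long leg at columns 345–391 and nothing else disturbed. Next I measure its pose in the hand and the board's pose.

```bash
cat >> h.py <<'E'
def line(A):
    A=np.asarray(A)
    for _ in range(3):
        vx,vy,x,y=cv2.fitLine(A.astype(np.float32),cv2.DIST_HUBER,0,.001,.0001).ravel().astype(float)
        r=np.abs((A-[x,y])@[-vy,vx]); A=A[r<max(2*np.median(r),3e-4)]
    return np.array([vx,vy]),np.array([x,y]),r.max()
def cross(a,b): t=np.linalg.solve(np.c_[a[0],-b[0]],b[1]-a[1]); return a[1]+t[0]*a[0]
def deg(d): return (np.degrees(np.arctan2(d[1],d[0]))+90)%180-90
E
python3 - <<'E'
from h import *
# square in hand
q=load('w2'); hsv=cv2.cvtColor(q['im'],cv2.COLOR_BGR2HSV); w=cv2.inRange(hsv,(0,0,115),(180,60,255))
for nm,f in(('outer',max),('inner',min)):
    pts=[]
    for v in range(112,245,4):
        lab=[u for u in range(335,398) if w[v,u]]
        if lab: pts.append((f(lab)+(.5 if f is max else -.5),v))
    for z in(.171,):
        P=onplane(q,pts,z,True)[:,:2]; d,p,r=line(P); n=np.array([-d[1],d[0]])*np.sign(d[0])
        tcp=np.array([.5818,.2581]); print(nm,len(pts),deg(d),'offset from tcp mm',(p-tcp)@n*1000,r)
# board
for fn in('top0','top2'):
    q=load(fn); im=cv2.resize(q['im'],None,fx=4,fy=4,interpolation=cv2.INTER_CUBIC); hsv=cv2.cvtColor(im,cv2.COLOR_BGR2HSV)
    sc=lambda u,v:((u+.5)/4-.5,(v+.5)/4-.5)
    B=cv2.inRange(hsv,(95,110,40),(130,255,255)); Rr=[];Ll=[]
    for v in range(4*178,4*226,3):
        u=np.where(B[v,4*345:4*373])[0]
        if len(u)>8: Rr.append(sc(4*345+u.max(),v)); Ll.append(sc(4*345+u.min(),v))
    for nm,A in(('blue right',Rr),('blue left',Ll)):
        l=line(onplane(q,A,.030)[:,:2]); print(fn,nm,len(A),deg(l[0]),l[1],l[2])
        if nm=='blue right': lb=l
    g=cv2.cvtColor(im,cv2.COLOR_BGR2GRAY).astype(int)
    pts=[]
    for u in range(4*376,4*420,4):
        c=(u/4-340)*3.8; vc=150+(100+(c-125)*.262)/4   # approx lower edge of end rail from the crop
        v0=int(4*vc); s=g[v0-14:v0+14,u]; k=np.argmin(s); pts.append(sc(u,v0-14+k))
    l=line(onplane(q,pts,.020)[:,:2]); print(fn,'end dark line',len(pts),deg(l[0]),l[1],l[2]); print('corner',cross(lb,l))
E
```

```text
outer 34 -22.928712099900693 offset from tcp mm 33.57169990597296 0.0012783972845543212
inner 34 -18.971751729643586 offset from tcp mm 10.98520869633123 0.0002352848685262747
top0 blue right 64 -14.182642489118479 [ 0.50516099 -0.1590974 ] 0.00033001588889747225
top0 blue left 64 -14.245490359211331 [ 0.52500564 -0.14674224] 0.00034056901415744674
top0 end dark line 44 75.66279967052265 [ 0.58156925 -0.26524037] 0.00036879000394934023
corner [ 0.6024163  -0.18367543]
top2 blue right 64 -14.17014035807324 [ 0.51113743 -0.16058661] 0.00040034189965362343
top2 blue left 64 -14.21993439048265 [ 0.51104605 -0.14325838] 0.0003453845374363833
top2 end dark line 44 75.62567135891615 [ 0.5815171  -0.26534599] 0.0004086807451359769
corner [ 0.60245582 -0.18364309]
```

Board yaw is -14.2°, corner at about (0.602, -0.184), and the square is aligned with the tool. I'll carry it to about 25/20 mm short of the corner and turn it +5°.

send_rows(
  offset=[
    [-5, -22, 0],
    [-12, -55, 0],
    [-19, -90, 0],
    [-27, -125, 0],
    [-34, -160, 0],
  ],
  roll=[0, 0, 0, 0, 0],
)

```text
clock: 4.42
position: [0.5599, 0.0941, 0.1806]
ee_rot: [0.168, 0.986, -0.001, -0.001]
ft_force: [1.1, -0.4, -2.4]
grip_width: 0.225
```

send_rows(
  offset=[
    [-7, -35, 0],
    [-14, -70, 0],
    [-22, -105, 0],
    [-30, -140, 0],
    [-37, -175, 0],
  ],
  roll=[0, 0, 0, 0, 0],
)

```text
clock: 4.83
position: [0.537, -0.0831, 0.1809]
ee_rot: [0.168, 0.986, -0.0, -0.001]
ft_force: [0.7, -0.4, -2.6]
grip_width: 0.224
```

send_rows(
  offset=[
    [-8, -38, 0],
    [-16, -75, 0],
    [-23, -105, 0],
    [-29, -125, 0],
    [-29, -135, 0],
  ],
  roll=[-0.02, -0.05, -0.07, -0.087, -0.087],
)

```text
clock: 5.25
position: [0.5194, -0.2221, 0.1809]
ee_rot: [0.126, 0.992, -0.001, -0.001]
ft_force: [-0.6, 0.0, -4.2]
grip_width: 0.223
```

Run:
```python
from h import *
o=monitor.get_obs(); save('wrist','w3'); save('scene','scene3'); print(monitor.get_obs()['position'],monitor.get_obs()['ee_rot'],monitor.get_obs()['ft_force'])
```

```text
[ 0.51958513 -0.22007646  0.18105735] [ 1.26448277e-01  9.91972483e-01 -2.38763066e-04 -1.16973725e-03] [ 0.43408647  0.10225159 -2.2649535 ]
```

View pics/w3.png

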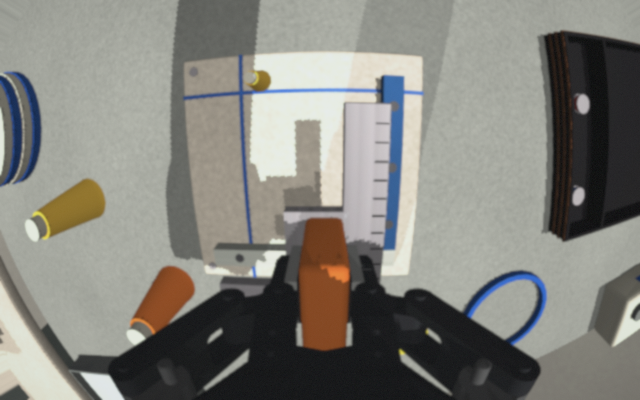

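The square hangs parallel to the blue rail, whose right edge is at about column 402. The spool at (262,80) is well clear. I'll check the side offset against the rail's outer edge and the hand offset while going down.

Run:
```python
from h import *
q=load('w3'); hsv=cv2.cvtColor(q['im'],cv2.COLOR_BGR2HSV); B=cv2.inRange(hsv,(95,110,40),(130,255,255)); pts=[]
for v in range(105,245,4):
    u=np.where(B[v,370:415])[0]
    if len(u)>4: pts.append((370+u.max()+.5,v))
l=line(onplane(q,pts,.030,True)[:,:2]); n=np.array([.2453,.9694]); t=np.array([.5196,-.2201])
print('rail outer: yaw',deg(l[0]),'dist from tcp',(l[1]-t)@n*1000,'-> gap square/rail',(l[1]-t)@n*1000-20-34,l[2])
w=cv2.inRange(hsv,(0,0,100),(180,60,255)); pts=[]
for v in range(112,200,4):
    u=[u for u in range(335,360) if w[v,u]]
g=cv2.cvtColor(q['im'],cv2.COLOR_BGR2GRAY).astype(int)
pts=[(338+np.argmax(np.abs(np.diff(g[v,338:352])))+.5,v) for v in range(112,200,4)]
l=line(onplane(q,pts,.170,True)[:,:2]); print('leg inner yaw',deg(l[0]),(l[1]-t)@n*1000,l[2])
```

```text
rail outer: yaw -14.549482088944586 dist from tcp 72.80064451962471 -> gap square/rail 18.80064451962471 0.0004922756109157761
leg inner yaw -14.690135844133124 7.4601889130449335 0.00027726418123026706
```

send_rows(
  offset=[
    [0, 0, 20],
    [0, 0, 50],
    [0, 0, 80],
    [0, 0, 105],
    [0, 0, 120],
  ],
  roll=[0, 0, 0, 0, 0],
)

```text
clock: 5.77
position: [0.5198, -0.2152, 0.0586]
ee_rot: [0.123, 0.992, 0.001, -0.002]
ft_force: [0.8, -0.4, -1.9]
grip_width: 0.223
```

Leg and rail are parallel within 0.2° and the side gap is about 19 mm. I'll go down gently until it touches.

send_rows(
  offset=[
    [0, 0, 6],
    [0, 0, 12],
    [0, 0, 17],
    [0, 0, 20],
    [0, 0, 20],
  ],
  roll=[0, 0, 0, 0, 0],
)

```text
clock: 6.18
position: [0.5213, -0.2181, 0.0424]
ee_rot: [0.124, 0.992, 0.0, 0.0]
ft_force: [-0.7, -0.2, -1.5]
grip_width: 0.224
```

send_rows(
  offset=[
    [0, 0, 1],
    [0, 0, 2],
    [0, 0, 3],
    [0, 0, 3],
    [0, 0, 3],
  ],
  roll=[0, 0, 0, 0, 0],
)

```text
clock: 6.6
position: [0.5211, -0.2185, 0.0394]
ee_rot: [0.125, 0.992, 0.0, 0.0]
ft_force: [0.9, -0.1, -1.9]
grip_width: 0.224
```

send_rows(
  offset=[
    [0, 0, 1],
    [0, 0, 2],
    [0, 0, 3],
    [0, 0, 3],
    [0, 0, 3],
  ],
  roll=[0, 0, 0, 0, 0],
)

```text
clock: 7.02
position: [0.521, -0.2184, 0.0362]
ee_rot: [0.125, 0.992, 0.0, -0.0]
ft_force: [0.4, 0.3, -2.8]
grip_width: 0.221
```

send_rows(
  offset=[
    [0, 0, 1],
    [0, 0, 2],
    [0, 0, 2],
    [0, 0, 2],
    [0, 0, 2],
  ],
  roll=[0, 0, 0, 0, 0],
)

```text
clock: 7.43
position: [0.5217, -0.2187, 0.0356]
ee_rot: [0.125, 0.992, 0.0, 0.001]
ft_force: [-3.8, 2.1, 10.5]
grip_width: 0.227
```

It touched down at TCP z ≈ 0.0357. I'll ease the down-force and slide toward both rails, stopping a few mm short.

send_rows(
  offset=[
    [0, 0, -0.8],
    [-4, 3, -0.8],
    [-9, 7, -0.8],
    [-14, 10, -0.8],
    [-17, 12, -0.8],
  ],
  roll=[0, 0, 0, 0, 0],
)

```text
clock: 7.85
position: [0.5419, -0.2108, 0.0356]
ee_rot: [0.124, 0.992, -0.0, 0.001]
ft_force: [-3.7, -1.0, 8.0]
grip_width: 0.227
```

send_rows(
  offset=[
    [0, 1, 0],
    [0, 2, 0],
    [0, 3, 0],
    [0, 4, 0],
    [0, 4, 0],
  ],
  roll=[0, 0, 0, 0, 0],
)

```text
clock: 8.27
position: [0.5426, -0.2073, 0.0356]
ee_rot: [0.125, 0.992, -0.0, 0.001]
ft_force: [0.1, -2.3, 5.5]
grip_width: 0.223
```

send_rows(
  offset=[
    [0, 1, 0],
    [0, 2, 0],
    [0, 3, 0],
    [0, 3, 0],
    [0, 3, 0],
  ],
  roll=[0, 0, 0, 0, 0],
)

```text
clock: 8.68
position: [0.5431, -0.205, 0.0356]
ee_rot: [0.125, 0.992, -0.001, 0.001]
ft_force: [-0.3, -3.7, 5.5]
grip_width: 0.225
```

send_rows(
  offset=[
    [0, 0.7, 0],
    [0, 1.4, 0],
    [0, 2, 0],
    [0, 2, 0],
    [0, 2, 0],
  ],
  roll=[0, 0, 0, 0, 0],
)

```text
clock: 9.1
position: [0.5431, -0.2049, 0.0357]
ee_rot: [0.125, 0.992, -0.002, 0.001]
ft_force: [-2.3, -9.2, 5.1]
grip_width: 0.219
```

It is on the side rail at about 9 N. Now toward the end rail.

send_rows(
  offset=[
    [-1, 0, 0],
    [-2, 0, 0],
    [-3, 0, 0],
    [-4, 0, 0],
    [-4, 0, 0],
  ],
  roll=[0, 0, 0, 0, 0],
)

```text
clock: 9.52
position: [0.5458, -0.2056, 0.0357]
ee_rot: [0.125, 0.992, -0.001, -0.001]
ft_force: [-8.6, -6.2, 11.0]
grip_width: 0.226
```

send_rows(
  offset=[
    [-1, 0, 0],
    [-2, 0, 0],
    [-3, 0, 0],
    [-3, 0, 0],
    [-3, 0, 0],
  ],
  roll=[0, 0, 0, 0, 0],
)

```text
clock: 9.93
position: [0.5463, -0.2057, 0.0357]
ee_rot: [0.126, 0.992, -0.0, -0.003]
ft_force: [-21.8, -1.1, 24.7]
grip_width: 0.225
```

It is on the end rail too: about 21 N along x and 6 N along y in the board frame, but 25 N downward. I'll ease the down-force, add a little y push and look.

send_rows(
  offset=[
    [0, 0.5, -0.5],
    [0, 1, -1],
    [0.3, 1.5, -1.5],
    [0.3, 1.5, -1.5],
    [0.3, 1.5, -1.5],
  ],
  roll=[0, 0, 0, 0, 0],
)

```text
clock: 10.35
position: [0.5464, -0.2056, 0.0359]
ee_rot: [0.126, 0.992, -0.002, -0.003]
ft_force: [-14.0, -9.6, 7.3]
grip_width: 0.224
```

Run:
```python
from h import *
save('wrist','w4'); save('scene','scene4'); save('top','top4'); o=monitor.get_obs(); print(o['position'],o['ee_rot'],o['ft_force'],o['torque'])
im=np.vstack([cv2.resize(load('w4')['im'][60:300,190:430],(600,600))[:, :],]); s=load('scene4')['im'][130:215,235:345]
s=cv2.resize(s,None,fx=5,fy=5,interpolation=cv2.INTER_CUBIC)
a=cv2.resize(load('w4')['im'][60:300,200:430],None,fx=1.7,fy=1.7); s=s[:a.shape[0],60:460]
H=min(len(a),len(s)); cv2.imwrite('pics/v4.png',np.hstack([a[:H],s[:H]])); print(H)
```

```text
[ 0.54639819 -0.20560174  0.03593035] [ 0.12579942  0.99205106 -0.0016266  -0.00256102] [-13.77953727  -8.59519636   6.29338733] [-2.16220748  2.56789014  0.39199514]
408
```

View pics/v4.png

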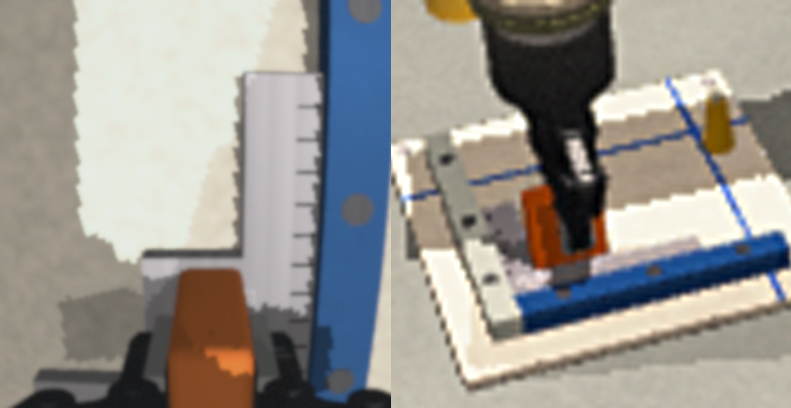

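The square lies in the corner with its long leg against the blue rail. I'll check the angles numerically and enlarge the edge areas.

Run:
```python
from h import *
q=load('w4'); im=q['im']; hsv=cv2.cvtColor(im,cv2.COLOR_BGR2HSV); g=cv2.cvtColor(im,cv2.COLOR_BGR2GRAY).astype(int)
B=cv2.inRange(hsv,(95,110,40),(130,255,255)); pi=[]
for v in range(75,285,4):
    u=np.where(B[v,380:470])[0]
    if len(u)>4: pi.append((380+u.min()-.5,v))
l=line(onplane(q,pi,.030,True)[:,:2]); print('rail inner',deg(l[0]),l[1],l[2],len(pi))
x0=int(200+243/1.7); pts=[(x0-7+np.argmax(np.abs(np.diff(g[v,x0-7:x0+7])))+.5,v) for v in range(108,205,3)]
m=line(onplane(q,pts,.022,True)[:,:2]); print('leg inner',deg(m[0]),m[1],m[2])
n=np.array([.2453,.9694]); print('rail - leg inner mm (24 if flush)',(l[1]-m[1])@np.array([-l[0][1],l[0][0]])*np.sign(l[0][0])*1000)
a=cv2.resize(im[90:290,335:415],None,fx=5,fy=3,interpolation=cv2.INTER_CUBIC); b=cv2.resize(im[240:300,200:300],None,fx=3.9,fy=3.9,interpolation=cv2.INTER_CUBIC)
t=load('top4')['im'][155:200,355:445]; t=cv2.resize(t,(390,200),interpolation=cv2.INTER_CUBIC)
b=np.vstack([b,t]); H=min(len(a),len(b)); cv2.imwrite('pics/v5.png',np.hstack([a[:H],b[:H]]))
```

```text
rail inner -14.14838879226447 [ 0.52522373 -0.16617166] 0.00026944194720397507 53
leg inner -14.974106923720257 [ 0.49771267 -0.18531382] 0.00043600828955793524
rail - leg inner mm (24 if flush) 25.28614555462827
```

View pics/v5.png

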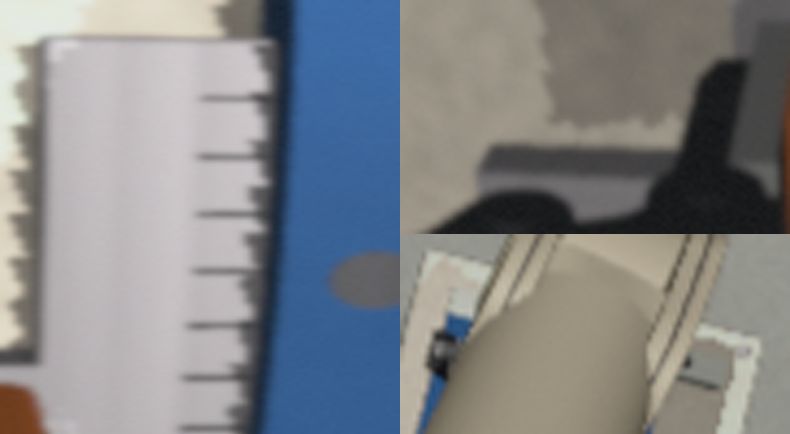

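There is a possible 0.5–0.8° residual: the leg measures -15.0° and the rail -14.15°. I'll test it mechanically with small rolls while watching the torque.

send_rows(
  offset=[
    [0, 0, 0],
    [0, 0, 0],
    [0, 0, 0],
    [0, 0, 0],
    [0, 0, 0],
  ],
  roll=[-0.004, -0.008, -0.01, -0.01, -0.01],
)

```text
clock: 10.92
position: [0.5464, -0.2056, 0.0359]
ee_rot: [0.122, 0.993, -0.001, -0.003]
ft_force: [-13.6, -8.6, 6.7]
grip_width: 0.227
```

```bash
cat > s.py <<'E'
from h import *
o=monitor.get_obs(); r=o['ee_rot']; f=o['ft_force']
print('pos',o['position'],'yaw',-2*np.degrees(np.arctan2(r[0],r[1])),'tilt',r[2:],'Fx Fy Fz board',f@[.9694,-.2453,0],f@[.2453,.9694,0],f[2],'T',o['torque'],o['clock'])
E
python3 s.py
```

```text
pos [ 0.54635699 -0.20562666  0.03592558] yaw -13.96650614567758 tilt [-0.00140631 -0.00253982] Fx Fy Fz board -11.026563577505266 -11.661177574981924 6.699781162333743 T [-2.09754253  2.53487357 -0.47669628] 10.9167
```

send_rows(
  offset=[
    [0, 0, 0],
    [0, 0, 0],
    [0, 0, 0],
    [0, 0, 0],
    [0, 0, 0],
  ],
  roll=[-0.004, -0.008, -0.01, -0.01, -0.01],
)

```text
clock: 11.33
position: [0.5464, -0.2056, 0.036]
ee_rot: [0.117, 0.993, -0.001, -0.002]
ft_force: [-12.9, -8.6, 7.4]
grip_width: 0.223
```

```bash
python3 s.py
```

```text
pos [ 0.54638351 -0.20563679  0.03598294] yaw -13.472424656956354 tilt [-0.00119799 -0.00245861] Fx Fy Fz board -10.419651583414078 -11.543029790179592 7.395457854331443 T [-1.97580051  2.57761389 -1.16393249] 11.3333
```

The torque slope is steep and steady, so both edges are already bearing. The zero-torque tool yaw of about -14.2° matches the board yaw. I'll roll back to neutral and firm up both pushes.

send_rows(
  offset=[
    [0, 0, 0],
    [0, 0, 0],
    [-0.7, 0.7, -0.2],
    [-1.4, 1.4, -0.4],
    [-2, 2, -0.5],
  ],
  roll=[0.005, 0.01, 0.014, 0.014, 0.014],
)

```text
clock: 11.75
position: [0.5465, -0.2056, 0.036]
ee_rot: [0.124, 0.992, -0.002, -0.005]
ft_force: [-23.7, -12.7, 13.0]
grip_width: 0.223
```

send_rows(
  offset=[
    [0, 0, 0],
    [0, 0, 0],
    [0, 0, 0],
    [0, 0, 0],
    [0, 0, 0],
  ],
  roll=[0, 0, 0, 0, 0],
)

```text
clock: 12.17
position: [0.5465, -0.2056, 0.0361]
ee_rot: [0.124, 0.992, -0.002, -0.004]
ft_force: [-21.9, -12.0, 11.3]
grip_width: 0.226
```

```bash
python3 s.py
python3 - <<'E'
from h import *
save('wrist','w6'); save('scene','scene6')
q=load('w6'); im=q['im']; hsv=cv2.cvtColor(im,cv2.COLOR_BGR2HSV); g=cv2.cvtColor(im,cv2.COLOR_BGR2GRAY).astype(int)
B=cv2.inRange(hsv,(95,110,40),(130,255,255)); pi=[]
for v in range(75,285,4):
    u=np.where(B[v,380:470])[0]
    if len(u)>4: pi.append((380+u.min()-.5,v))
l=line(onplane(q,pi,.030,True)[:,:2]); print('rail inner',deg(l[0]),l[2])
a=cv2.resize(im[70:290,190:430],(480,440),interpolation=cv2.INTER_CUBIC)
b=cv2.resize(load('scene6')['im'][150:210,250:330],(587,440),interpolation=cv2.INTER_CUBIC)[:,:310]
cv2.imwrite('pics/v6.png',np.hstack([a,b]))
E
```

```text
pos [ 0.54647007 -0.20563092  0.03605012] yaw -14.252743017653625 tilt [-0.00210715 -0.004447  ] Fx Fy Fz board -18.33828618670235 -17.00252218589069 11.283740797106232 T [-2.63609915  4.25574803  0.08002184] 12.1667
rail inner -14.25135960656118 0.000262078881657403
```

View pics/v6.png

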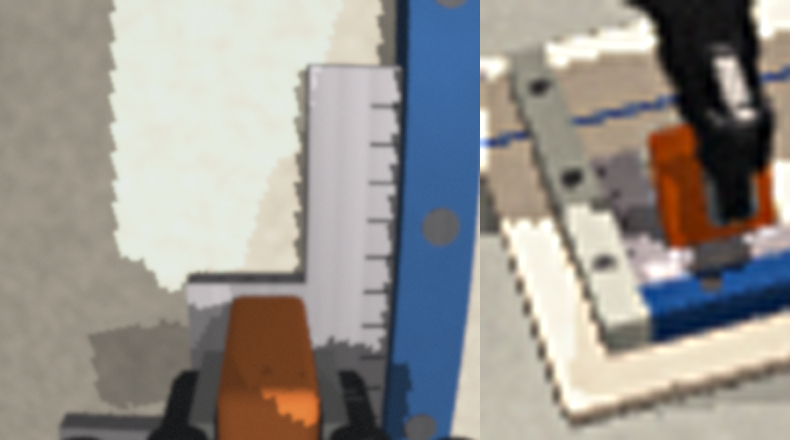

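The wrist view shows the long leg's outer edge flush along the blue rail. The scene view shows the heel end inside the corner. The tool tilts about 0.5° under the push, so I'll check from depth that the square still lies flat.

Run:
```python
from h import *
for fn in('w4','w6'):
    q=load(fn); d=q['d']
    def pl(us,vs):
        uv=np.array([(u,v) for v in range(*vs) for u in range(*us) if d[v,u]>0]); o,r=ray(q,uv,True)
        c=r@q['R'].T; P=o+r*(d[uv[:,1],uv[:,0]]/c[:,2])[:,None]; return P
    x=np.array([.9694,-.2453]);y=np.array([.2453,.9694])
    for nm,us,vs in(('leg',(348,374),(108,215)),('leg toe',(348,374),(108,118)),('leg near',(348,370),(200,212)),('board',(262,335),(75,190)),('rail',(395,412),(90,210))):
        P=pl(us,vs); A=np.c_[P[:,:2]@x,P[:,:2]@y,np.ones(len(P))]; k=np.linalg.lstsq(A,P[:,2],rcond=None)[0]
        print(fn,nm,'z mean',P[:,2].mean().round(4),'std',P[:,2].std().round(5),'slopes deg',np.degrees(k[:2]).round(2))
```

```text
w4 leg z mean 0.0222 std 0.00061 slopes deg [-0.12 -0.39]
w4 leg toe z mean 0.0223 std 0.00065 slopes deg [-0.9  -0.36]
w4 leg near z mean 0.0222 std 0.00056 slopes deg [-2.12 -0.49]
w4 board z mean 0.0118 std 0.00066 slopes deg [-0.    0.02]
w4 rail z mean 0.0299 std 0.00065 slopes deg [0.1  0.06]
w6 leg z mean 0.0225 std 0.00064 slopes deg [-0.48 -0.33]
w6 leg toe z mean 0.0227 std 0.00063 slopes deg [-1.12 -0.51]
w6 leg near z mean 0.0223 std 0.00063 slopes deg [-1.97 -0.18]
w6 board z mean 0.0118 std 0.00065 slopes deg [0.   0.03]
w6 rail z mean 0.0299 std 0.00065 slopes deg [ 0.16 -0.26]
```

Depth shows the stronger x push lifts the toe by 0.5°; it was 0.1° before. I'll back off x by 1 mm and add a little down-force.

send_rows(
  offset=[
    [0.4, 0, 0.3],
    [0.8, 0, 0.6],
    [1.0, 0, 0.9],
    [1.0, 0, 0.9],
    [1.0, 0, 0.9],
  ],
  roll=[0, 0, 0, 0, 0],
)

```text
clock: 12.68
position: [0.5465, -0.2056, 0.036]
ee_rot: [0.124, 0.992, -0.002, -0.003]
ft_force: [-21.4, -12.2, 15.9]
grip_width: 0.228
```

```bash
cat > c.py <<'E'
from h import *
import sys
fn=sys.argv[1]; save('wrist',fn); q=load(fn); d=q['d']; im=q['im']
x=np.array([.9694,-.2453]);y=np.array([.2453,.9694])
uv=np.array([(u,v) for v in range(108,215) for u in range(348,374) if d[v,u]>0]); o,r=ray(q,uv,True); c=r@q['R'].T
P=o+r*(d[uv[:,1],uv[:,0]]/c[:,2])[:,None]; A=np.c_[P[:,:2]@x,P[:,:2]@y,np.ones(len(P))]; k=np.linalg.lstsq(A,P[:,2],rcond=None)[0]
print('leg z',P[:,2].mean(),'slopes',np.degrees(k[:2]).round(2))
E
python3 s.py; python3 c.py w7
```

```text
pos [ 0.54652125 -0.20558497  0.03602769] yaw -14.24619261253465 tilt [-0.00217963 -0.00335094] Fx Fy Fz board -17.744602132467495 -17.08590465276119 15.894902370976583 T [-2.61174783  4.19701489  0.07183704] 12.6833
leg z 0.022516122544774284 slopes [-0.44 -0.86]
```

send_rows(
  offset=[
    [0.5, -0.3, 0.2],
    [1.0, -0.6, 0.4],
    [1.5, -0.8, 0.5],
    [1.5, -0.8, 0.5],
    [1.5, -0.8, 0.5],
  ],
  roll=[0, 0, 0, 0, 0],
)

```text
clock: 13.15
position: [0.5464, -0.2056, 0.0359]
ee_rot: [0.124, 0.992, -0.002, -0.002]
ft_force: [-14.3, -11.8, 13.6]
grip_width: 0.224
```

```bash
python3 s.py; python3 c.py w8
```

```text
pos [ 0.54642912 -0.20563179  0.03592073] yaw -14.212691172883032 tilt [-0.0020837  -0.00186551] Fx Fy Fz board -10.994482521934705 -14.932760473188566 13.575215705275605 T [-2.48718347e+00  2.98448296e+00 -2.05209118e-03] 13.15
leg z 0.022290783041783495 slopes [-0.3  -0.26]
```

send_rows(
  offset=[
    [0, 0, 0.3],
    [0, 0, 0.6],
    [0, 0, 0.8],
    [0, 0, 0.8],
    [0, 0, 0.8],
  ],
  roll=[0, 0, 0, 0, 0],
)

```text
clock: 13.62
position: [0.5464, -0.2056, 0.0358]
ee_rot: [0.124, 0.992, -0.002, -0.002]
ft_force: [-20.2, -9.6, 21.5]
grip_width: 0.222
```

```bash
python3 s.py; python3 c.py w9; python3 c.py w10; python3 s.py
```

```text
pos [ 0.54635077 -0.20562811  0.03577894] yaw -14.219749014527526 tilt [-0.00188775 -0.00191383] Fx Fy Fz board -17.216284371391914 -14.25205116521669 21.53448141562527 T [-2.12211623  3.71787848 -0.0196321 ] 13.6167
leg z 0.022137678418874835 slopes [-0.21 -0.52]
leg z 0.022121770041426524 slopes [-0.16 -0.46]
pos [ 0.54638397 -0.20561961  0.03579035] yaw -14.222777382344175 tilt [-0.00188343 -0.00188003] Fx Fy Fz board -16.151384165811052 -14.542254043606675 21.20717285320259 T [-2.12395508  3.64766941  0.0216669 ] 13.7167
```

The square is flat (leg top 22.1 mm against a nominal 22, slope about 0.2°), with 16 N and 14 N on the two rails and zero yaw moment. Handing in.

```bash
python3 -c "
from workcell import manip; print(manip.hand_in())"
```

```text
the job is handed in; nothing more can be done
None
```

The setting square is in the corner of the hooping board against both rails, still gripped and pressed, and I handed the job in at about 13.7 s. I gripped it by the orange grip at 80 N, lifted it out of the basket, laid it flat and slid it to the side rail, then the end rail.

Last checks:
- **Push:** about 16 N on the end rail, 14 N on the side rail and 21 N downward.
- **Alignment:** the yaw moment is about zero. The tool yaw is -14.2° and the rail yaw is -14.2°.
- **Flatness:** the long leg's top is at 22.1 mm against a nominal 22 mm, with about 0.2° of slope along its length. It read 0.5° when I pushed harder, so I eased off. Across the narrow leg the same readings gave about 0.5°, but they were too noisy to judge by.

These did not fully agree or could not be checked:
- **Leg angle:** one image fit, taken before the final adjustment, put the leg 0.8° off the rail. The roll test and the torque balance did not support that.
- **End rail:** I could not see the whole contact along it because the gripper and arm hid it. Flushness there rests on the forces and torque.
- **Corner position:** the stop came about 4 mm short of my first camera estimate of the corner. I put that down to errors in the camera and grip-position estimates.

I touched nothing else. No picture showed anything else moved, but I made no separate final check of the other items.

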